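# Find the full silver tin

## Task

Three identical closed rectangular aluminium tins stand on the jeweller's bench; one holds a heavy silver blank and the other two are practically empty, and only lifting them tells which. Put the heavy tin flat, lid up, inside the shallow steel tray, and leave the two light ones standing upright where they stood. Set tins down rather than dropping them.

Things in the scene. Friction and masses are not known exactly. Their poses are not given: they have to be found in the camera images.
- tin_1_center (a point): closed pale aluminium tin, 80 mm long (its x axis), 52 mm wide (y), 44 mm high (z up), one of three alike; the point is the tin's centre, 22 mm above its underside. It stands lid up on the bench with any yaw within 0.5 rad of the world x axis; its contents, and so its weight, are hidden: 0.5 kg with the silver blank, 0.11 kg without, varying by up to a fifth; which tin is full changes every time. The lid does not come off
- tin_2_center (a point): closed pale aluminium tin, 80 mm long (its x axis), 52 mm wide (y), 44 mm high (z up), one of three alike; the point is the tin's centre, 22 mm above its underside. It stands lid up on the bench with any yaw within 0.5 rad of the world x axis; its contents, and so its weight, are hidden: 0.5 kg with the silver blank, 0.11 kg without, varying by up to a fifth; which tin is full changes every time. The lid does not come off
- tin_3_center (a point): closed pale aluminium tin, 80 mm long (its x axis), 52 mm wide (y), 44 mm high (z up), one of three alike; the point is the tin's centre, 22 mm above its underside. It stands lid up on the bench with any yaw within 0.5 rad of the world x axis; its contents, and so its weight, are hidden: 0.5 kg with the silver blank, 0.11 kg without, varying by up to a fifth; which tin is full changes every time. The lid does not come off
- tray: shallow open tray of bare steel fixed to the bench, 220 mm (its x axis) by 180 mm (y), 20 mm high, walls and floor 3 mm thick; its origin is the centre of its underside, on the bench, z up; the floor inside is 3 mm above the bench
Things that resemble listed ones, but are neither listed nor needed, are in the scene too. What is shaped like the part that bears tin_1_center but purple is not meant.

How it is judged:
By the outcome, as a careful person would: the job done as asked, in the order asked, and still so for the second after the job is handed in, with the robot touching nothing.
It also fails if it takes over 67 s, if anything falls off the work surface, if the arm or the gripper's body presses on something with over 40 N, if the wrist force passes 120 N, or if a joint passes its speed limit or range.

## Robot

A 6-joint arm with a two-finger parallel gripper is mounted at the origin on the work surface. World frame = base frame: x ahead of the robot, y to its left, z up, the work surface at z = 0. Lengths are in m, angles in degrees, forces in N, time in s.
With the tool pointing down it reaches from about 0.35 to 0.875 m from the base axis. Payload 4.2 kg.
Tool frame: the origin (TCP) lies midway between the tips of the shut fingers; the grasp point (between the pads) lies 19 mm behind it; z points along the fingers, y is the direction in which the jaws open and shut (so a half turn about z gives the same grasp; the last joint's range is limited). The gripper opens to 87 mm and grips with 3 to 60 N. Pads are 19 mm wide; open, the fingers measure 117 mm over their backs; the gripper's body (75 mm by 190 mm) begins 51 mm behind the grasp point.
Start: joints at [14.817, 22.042, 0.453, 0, -68.411, -14.817], TCP at [0.625, 0, 0.223] pointing down, gripper open.
Joint ranges: [-179.83, 179.83], [-69.29, 118.12], [-61.27, 80.66], [-181.25, 117.63], [-171.15, -9.14], [-177.46, 177.46]. Speed limits (degrees/s): [159.86, 159.86, 180, 180, 180, 180].

## Interface

Orientations are given as a 3x3 rotation matrix whose columns are the frame's x, y, z axes.
In Python, from station import sense, capture, finish_job gives the robot as it stands. The module is installed in compiled form; this text tells all that it offers.
- The arm moves only by the shell command python3 -m jog 'ROWS' [OPENING]. ROWS is JSON, a list of rows, each a list of 6 numbers: the shift along the tool's x, y, z in cm, then the turn, a rotation vector about the tool's x, y, z in degrees. In form: [[dx, dy, dz, wx, wy, wz], ...]. A call has exactly 5 rows; each row shifts and turns the commanded pose from where the row before left it, along the tool's axes as they then stand; what a row does not reach is not made up. A row lasts 1/12 s, in which the tool goes at most 41.7 mm and 7.16 degrees, less where a joint would pass 70% of its speed; a pose out of reach is approached as far as the arm can. A call is refused whole if a number of a shift passes 4.17 or a number of a turn 7.16, either way. A call with a gripper value outside its range is refused whole. OPENING is the finger opening in cm, from 0 to 8.7, set as the call begins (- or left out, the last holds). The fingers move at their own pace and stop on an object; the grip force is fixed at half the most. Time passes only in rows, so rows that do not move let the fingers close, or fill a call up. It gives the time, the measured TCP pose, the force and the opening at its end, in the units of the state.
- sense(): the state, without advancing time (a new reading comes with each control period).
- capture(name): name is "scene" or "side" or "wrist"; returns a dict with "frame" (480x640x3 uint8, red, green, blue), "fx", "fy", "cx", "cy" (pixels), "dist" ([k1, k2, p1, p2, k3] as OpenCV has them; the pictures are not rectified), "world_to_cam" (4x4, takes a point from world to camera coordinates). Camera axes: x right, y up, looking along -z (the intrinsics and any distortion apply to the point x, -y, -z); pixel columns grow to the right and rows downward; lengths in m; the calibration is good to about 2 mm. A picture is of the moment at which its call begins. There is no depth.
- finish_job(): hands the job in, once; it reports no verdict.
The state is a dict: "time_s": time; "joints": joint angles; "joint_velocities": joint speeds; "effort": joint torques, N m; "tcp_pos": TCP position; "ee_rot": TCP orientation; "wrist_force": force on the tool from outside, world axes, zero at the start; "moment": the same for the moment, N m; "gripper_width": opening from 0.0 (shut) to 1.0 (fully open).
Only numpy, scipy, OpenCV 4.12 (cv2) and the standard library are available. Lean on these libraries where they do the work, as an engineer would, in place of code of your own. Each camera call takes 0.05 s, during which the arm holds its last target.

## Working session

There is one attempt and no reset: what is moved stays moved. The work goes in short steps, Python scripts to look and compute and a shell command to move; the robot and the scene stay as the last step left them, time stands still between calls to the robot, and variables do not carry over. Pictures are saved under pics/ and viewed, and the job is handed in when it is done.

```bash
mkdir -p pics; ls; cat > h.py <<'E'
import numpy as np, cv2
from station import sense, capture
def K(c): return np.array([[c['fx'],0,c['cx']],[0,c['fy'],c['cy']],[0,0,1.]])
def ray(c,uv):
    p=cv2.undistortPoints(np.array(uv,float).reshape(-1,1,2),K(c),np.array(c['dist'],float)).reshape(-1,2)
    d=np.c_[p[:,0],-p[:,1],-np.ones(len(p))]
    M=np.array(c['world_to_cam']);R=M[:3,:3];o=-R.T@M[:3,3]
    return o,d@R
def onz(c,uv,z):
    o,d=ray(c,uv); return o+d*((z-o[2])/d[:,2])[:,None]
def save(c,n): cv2.imwrite('pics/'+n,c['frame'][:,:,::-1])
E
python3 - <<'E'
from h import *
import pickle
d={}
for n in ('scene','side','wrist'):
    c=capture(n); save(c,n+'0.png'); d[n]=c
    M=np.array(c['world_to_cam']); print(n,-M[:3,:3].T@M[:3,3],c['fx'],c['dist'])
pickle.dump(d,open('c0.pkl','wb'))
s=sense();print({k:np.round(v,3).tolist() for k,v in s.items()})
E
```

```text
pics
scene [ 1.30910984 -0.16633957  0.77403982] 548.4636442229707 [-0.06954751  0.          0.          0.          0.        ]
side [0.30575902 0.7322598  0.51924612] 517.9233909002115 [-0.07397232  0.          0.          0.          0.        ]
wrist [ 0.62385546 -0.07272876  0.38410652] 410.63393660928773 [-0.00597905  0.          0.          0.          0.        ]
{'time_s': 0.15, 'joints': [14.815, 22.081, 0.399, -0.021, -68.409, -14.817], 'joint_velocities': [-0.002, -0.231, 0.189, 0.076, 0.077, -0.119], 'effort': [0.0, -39.105, 18.759, 4.222, 0.012, -0.0], 'tcp_pos': [0.625, 0.0, 0.222], 'ee_rot': [[-0.0, -1.0, -0.002], [-1.0, 0.0, -0.0], [0.0, 0.002, -1.0]], 'wrist_force': [-0.726, -0.103, 0.266], 'moment': [-0.031, -0.035, -0.011], 'gripper_width': 0.999}
```

View pics/scene0.png

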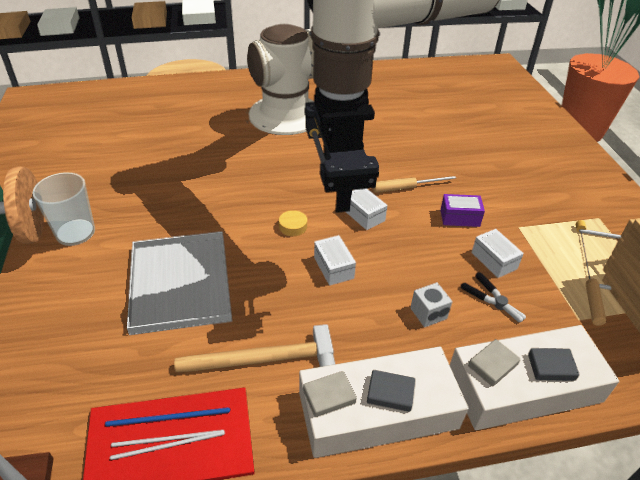

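View pics/side0.png

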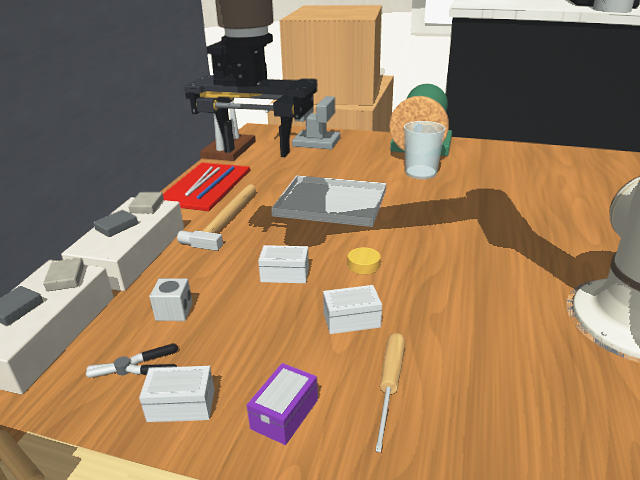

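View pics/wrist0.png

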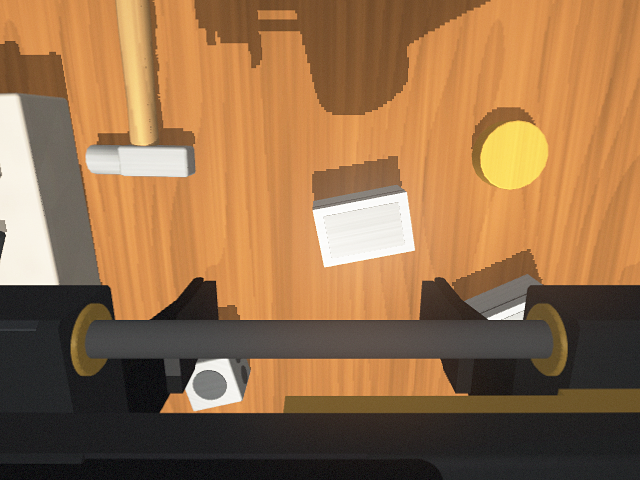

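The scene view shows three candidate tins at (368,208), (335,259) and (497,252). Possible look-alikes are the purple box (462,210), the dapping block (432,304), the white stone trays (380,400) and (530,375), and the hammer head (322,345). The tray is at (180,280). Next I'll check a close crop and measure.

```bash
python3 - <<'E'
from h import *
import pickle
d=pickle.load(open('c0.pkl','rb'))
a=d['scene']['frame'][180:330,300:540]
b=d['side']['frame'][230:440,130:400]
A=cv2.resize(a,None,fx=3.3,fy=3.3,interpolation=cv2.INTER_CUBIC);cv2.imwrite('pics/cropA.png',A[:,:,::-1])
B=cv2.resize(b,None,fx=2.8,fy=2.8,interpolation=cv2.INTER_CUBIC);cv2.imwrite('pics/cropB.png',B[:,:,::-1])
for n in('scene','side'):
    f=d[n]['frame'];hsv=cv2.cvtColor(f,cv2.COLOR_RGB2HSV)
    m=((hsv[:,:,1]<50)&(hsv[:,:,2]>110)).astype(np.uint8)
    k,l,st,ce=cv2.connectedComponentsWithStats(m)
    for i in range(1,k):
        if 300<st[i,4]<6000: print(n,st[i],ce[i].round(1))
E
```

```text
scene [   0    0   90   36 1792] [48.1 12.7]
scene [ 111    0  110   25 1045] [183.3   9.1]
scene [ 231    0   82   94 4950] [272.5  41.5]
scene [ 306    0  126   44 3614] [359.5  17. ]
scene [440   0  58  13 483] [464.3   4.4]
scene [496   0  50  14 425] [520.4   4.4]
scene [ 532    0  106  104 4924] [576.2  36.2]
scene [ 435   23   66   34 1855] [466.8  39. ]
scene [ 500   22   40   47 1138] [519.6  40.1]
scene [617  25  23  47 559] [631.7  49.5]
scene [373  27  33  33 871] [389.7  43. ]
scene [408  26  25  32 643] [419.7  41.1]
scene [ 121   36  108   41 2667] [172.4  52.8]
scene [   7   46  100   40 3049] [57.7 65.1]
scene [ 609   86   31   72 1235] [628.9 122.1]
scene [ 249   93   62   42 1878] [279.8 114.6]
scene [598 138  42  48 362] [619.9 160.7]
scene [  33  174   61   71 2204] [ 66.4 214.5]
scene [ 347  189   40   41 1036] [367.3 208. ]
scene [448 196  32  13 334] [463.3 201.9]
scene [ 476  229   47   48 1045] [501.5 250.7]
scene [ 315  235   41   50 1189] [336.5 258.7]
scene [414 283  38  33 507] [433.4 298.2]
scene [110 430 114  29 808] [164.8 441.9]
scene [ 456  435  184   45 4723] [568.5 464. ]
scene [  0 455  26  25 302] [  9.4 470.1]
side [ 201    0   66   47 1036] [221.7  25.6]
side [215  97  59  10 328] [246.2 101.8]
side [ 292   96   48   53 1031] [316.2 128.5]
side [228 108  40  31 666] [245.9 117.8]
side [ 404  121   41   58 1974] [422.5 148.1]
side [ 272  176  114   51 4152] [331.3 200.5]
side [ 611  177   29  106 2216] [628.  228.8]
side [ 259  245   49   38 1705] [283.1 263.8]
side [ 573  270   67   88 4046] [610.2 314.2]
side [ 149  278   39   43 1280] [168.  299.7]
side [ 323  285   59   49 2363] [352.  308.9]
side [ 86 357  43  20 424] [105.6 367.3]
side [ 139  366   71   56 3467] [175.  393.5]
side [ 255  368   53   46 1214] [281.7 390.4]
side [376 387  15  65 320] [382.8 420. ]
```

View pics/cropA.png

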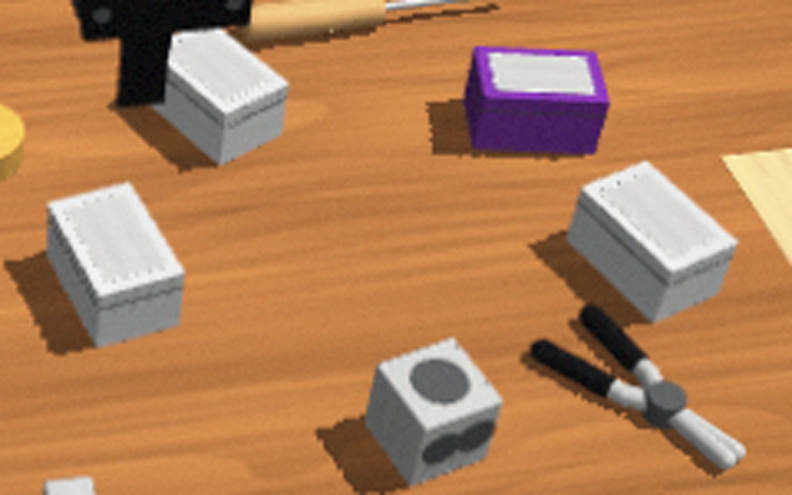

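View pics/cropB.png

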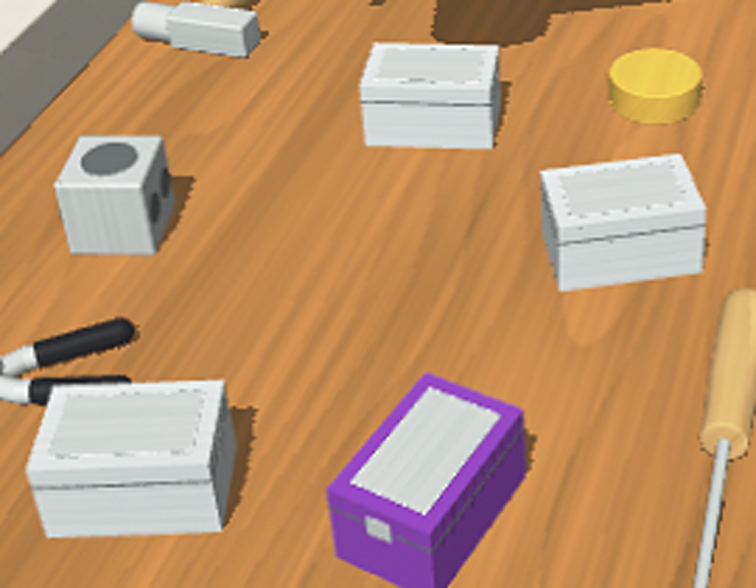

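The crops confirm three pale aluminium tins, and the purple one is excluded. Now I'll cast the lid corners to z=0.044 from both views, and the tray rim too.

```bash
cat > m.py <<'E'
from h import *
import pickle
d=pickle.load(open('c0.pkl','rb'))
def rep(n,cam,pts,s,off,z=.044):
    p=(np.array(pts)+.5)/s-.5+np.array(off)
    w=onz(d[cam],p,z)[:,:2]
    r=cv2.minAreaRect((w*1000).astype(np.float32))
    e=np.roll(w,-1,0)-w; 
    L=np.linalg.norm(e,axis=1)*1000
    print(n,cam,'c',w.mean(0).round(4),'edges',L.round(0),'ang',np.degrees(np.arctan2(e[:,1],e[:,0])).round(0))
    return w
A=dict(T1=[(48,203),(130,183),(184,272),(100,297)],T3=[(582,188),(648,162),(738,242),(672,273)],T2=[(167,60),(222,30),(288,85),(225,113)])
B=dict(T1=[(373,43),(498,45),(497,88),(360,87)],T2=[(541,171),(684,155),(704,210),(558,226)],T3=[(57,385),(224,381),(212,458),(28,466)])
for k in A: rep(k,'scene',A[k],3.3,(300,180))
for k in B: rep(k,'side',B[k],2.8,(130,230))
c=rep('tray','scene',[(133,243),(223,234),(230,321),(128,329)],1,(0,0),.02)
a=d['scene']['frame'][220:345,110:250]
cv2.imwrite('pics/tray.png',cv2.resize(a,None,fx=4,fy=4,interpolation=cv2.INTER_CUBIC)[:,:,::-1])
a=d['side']['frame'][165:235,255:405]
cv2.imwrite('pics/tray2.png',cv2.resize(a,None,fx=5,fy=5,interpolation=cv2.INTER_CUBIC)[:,:,::-1])
E
python3 m.py
```

```text
T1 scene c [0.5836 0.0145] edges [52. 79. 52. 81.] ang [ 100.   11.  -77. -169.]
T3 scene c [0.6166 0.338 ] edges [52. 79. 53. 80.] ang [ 108.   18.  -71. -162.]
T2 scene c [0.4461 0.1148] edges [50. 68. 51. 62.] ang [ 120.   24.  -66. -157.]
T1 side c [0.5844 0.0111] edges [81. 51. 84. 52.] ang [-168.  106.   13.  -78.]
T2 side c [0.4409 0.1089] edges [82. 51. 79. 50.] ang [-155.  113.   24.  -64.]
T3 side c [0.6173 0.3339] edges [79. 48. 81. 50.] ang [-163.  110.   19.  -73.]
tray scene c [ 0.5839 -0.2815] edges [179. 226. 175. 218.] ang [  89.   -0.  -93. -179.]
```

View pics/tray.png

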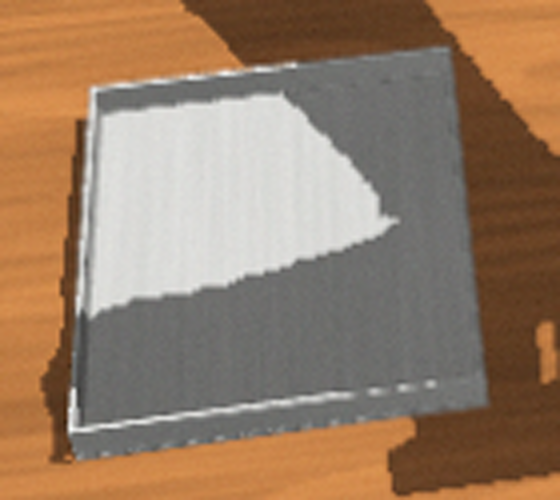

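View pics/tray2.png

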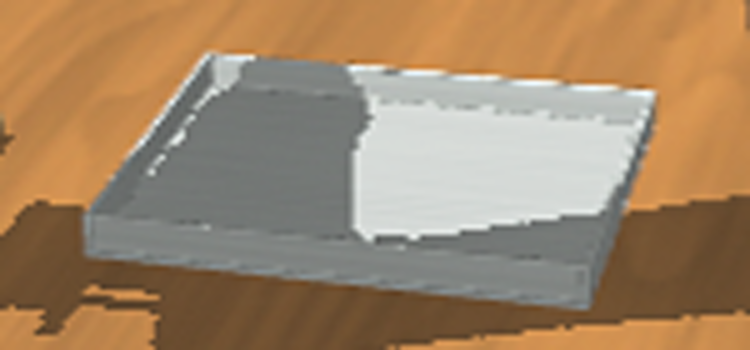

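Tins: T1 (0.584, 0.013) at 12°, T2 (0.441, 0.111) at 24°, T3 (0.617, 0.336) at 18°. The tray is at (0.585, -0.281), yaw about 0. The edges match 80x52 and 220x180. I'll go above T1 first.

```bash
python3 -m jog '[[-0.7,2,2,0,0,0],[-0.6,2.1,2,0,0,7.1],[0,0,2,0,0,7.1],[0,0,2,0,0,7.1],[0,0,2,0,0,7.1]]' 8
python3 -m jog '[[0,0,0,0,0,7.1],[0,0,0,0,0,7.1],[0,0,0,0,0,7.1],[0,0,0,0,0,7.1],[0,0,0,0,0,7.1]]'
python3 -m jog '[[0,0,0,0,0,7.1],[0,0,0,0,0,7.1],[0,0,0,0,0,0],[0,0,0,0,0,0],[0,0,0,0,0,0]]'
cat > st.py <<'E'
from h import *
import sys
# usage: st.py x y z yawtin : remaining shift in tool axes (cm) and turn
s=sense();R=np.array(s['ee_rot']);p=np.array(s['tcp_pos'])
print('t',s['time_s'],'p',p.round(4),'tooly',np.degrees(np.arctan2(R[1,1],R[0,1])).round(2),'tilt',R[2].round(3),'F',np.round(s['wrist_force'],2),'w',np.round(s['gripper_width']*8.7,2),'j',np.round(s['joints'],0))
if len(sys.argv)>3:
    t=np.array(list(map(float,sys.argv[1:4])))
    print('tool shift cm',(R.T@(t-p)*100).round(2))
    if len(sys.argv)>4:
        a=np.radians(float(sys.argv[4])+90);b=np.arctan2(R[1,1],R[0,1])
        dd=(np.degrees(b-a)+90)%180-90
        print('wz needed',dd.round(2))
E
python3 st.py .584 .013 .006 11.7
```

```text
time_s: 0.57
tcp_pos: [0.5835, 0.0131, 0.1218]
ee_rot: [[-0.481, -0.877, 0.0], [-0.877, 0.481, 0.0], [-0.0, -0.0, -1.0]]
wrist_force: [-0.8, -0.2, 0.8]
gripper_width: 0.922
time_s: 0.98
tcp_pos: [0.5837, 0.013, 0.1221]
ee_rot: [[-0.901, -0.434, -0.001], [-0.434, 0.901, -0.0], [0.001, 0.0, -1.0]]
wrist_force: [-0.5, -0.7, -0.6]
gripper_width: 0.916
time_s: 1.4
tcp_pos: [0.5839, 0.013, 0.1224]
ee_rot: [[-0.978, -0.209, -0.0], [-0.209, 0.978, -0.0], [0.0, 0.0, -1.0]]
wrist_force: [-0.0, 0.1, -0.4]
gripper_width: 0.922
t 1.4 p [0.5839 0.013  0.1224] tooly 102.05 tilt [ 0.  0. -1.] F [-0.04  0.11 -0.38] w 8.02 j [ 17.  23. -13.  -0. -54. -95.]
tool shift cm [-0.02 -0.   11.64]
wz needed 0.35
```

```bash
python3 - <<'E'
from h import *
c=capture('wrist');save(c,'w1.png')
c=capture('side');save(c,'s1.png')
E
```

```text
(no output)
```

View pics/w1.png

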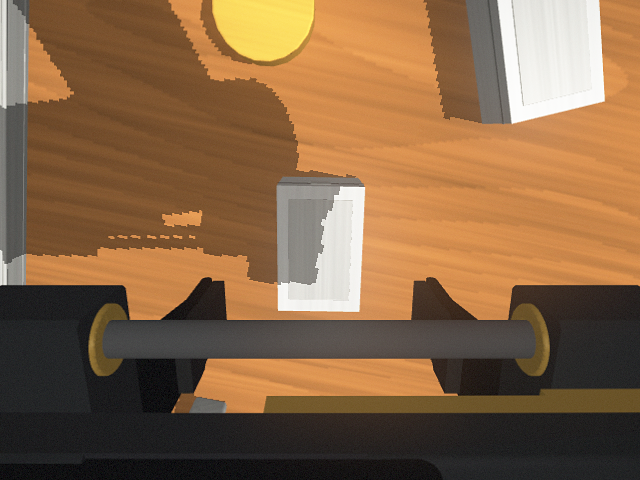

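View pics/s1.png

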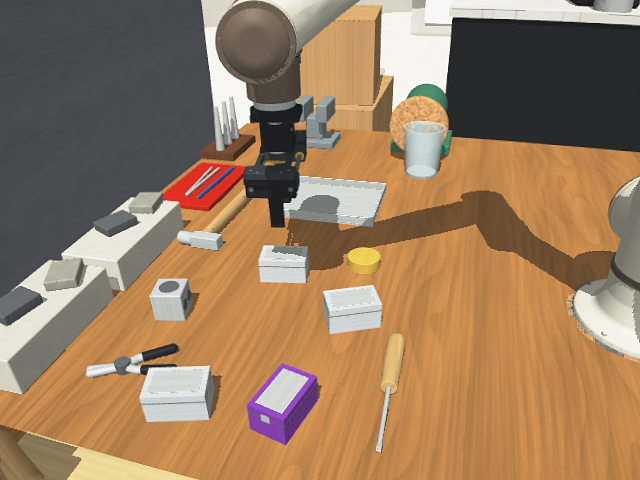

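```bash
python3 - <<'E'
from h import *
c=capture('wrist')
w=onz(c,[(277,185),(365,187),(359,311),(278,311)],.044);print(w.round(4),w.mean(0))
E
python3 -m jog '[[0,0,2,0,0,0],[0,0,2,0,0,0],[0,0,2,0,0,0],[0,0,2,0,0,0],[0,0,0,0,0,0]]'; python3 st.py .584 .013 .006 11.7
```

```text
[[ 0.5502 -0.0192  0.044 ]
 [ 0.5407  0.0317  0.044 ]
 [ 0.6188  0.0468  0.044 ]
 [ 0.6296 -0.004   0.044 ]] [0.58484434 0.01380626 0.044     ]
time_s: 1.97
tcp_pos: [0.581, 0.0124, 0.0386]
ee_rot: [[-0.979, -0.206, -0.008], [-0.206, 0.979, -0.001], [0.008, 0.0, -1.0]]
wrist_force: [-0.7, 0.2, -0.7]
gripper_width: 0.914
t 1.9667 p [0.581  0.0124 0.0386] tooly 101.88 tilt [ 0.008  0.    -1.   ] F [-0.67  0.16 -0.67] w 7.95 j [ 17.  29. -18.  -0. -43. -95.]
tool shift cm [-0.33 -0.01  3.26]
wz needed 0.18
```

```bash
python3 -m jog '[[0,0,1.2,0,0,0],[0,0,1.2,0,0,0],[0,0,1.1,0,0,0],[0,0,0,0,0,0],[0,0,0,0,0,0]]' >/dev/null; python3 st.py .584 .013 .006 11.7
python3 -m jog '[[0,0,0,0,0,0],[0,0,0,0,0,0],[0,0,0,0,0,0],[0,0,0,0,0,0],[0,0,0,0,0,0]]' 4 >/dev/null
python3 -m jog '[[0,0,0,0,0,0],[0,0,0,0,0,0],[0,0,0,0,0,0],[0,0,0,0,0,0],[0,0,0,0,0,0]]' >/dev/null; python3 st.py
python3 -m jog '[[0,0,-0.5,0,0,0],[0,0,-0.5,0,0,0],[0,0,-0.5,0,0,0],[0,0,0,0,0,0],[0,0,0,0,0,0]]' >/dev/null; python3 st.py
python3 -m jog '[[0,0,0,0,0,0],[0,0,0,0,0,0],[0,0,0,0,0,0],[0,0,0,0,0,0],[0,0,0,0,0,0]]'>/dev/null; python3 st.py
python3 -m jog '[[0,0,0,0,0,0],[0,0,0,0,0,0],[0,0,0,0,0,0],[0,0,0,0,0,0],[0,0,0,0,0,0]]'>/dev/null; python3 st.py
```

```text
t 2.3833 p [0.584  0.0129 0.0076] tooly 101.93 tilt [ 0.001 -0.    -1.   ] F [-0.42 -0.68 -0.12] w 7.96 j [ 17.  32. -19.   0. -39. -95.]
tool shift cm [-0.    0.01  0.16]
wz needed 0.23
t 3.2167 p [0.5841 0.0131 0.0079] tooly 101.9 tilt [-0.  0. -1.] F [-1.25  0.69  4.14] w 5.2 j [ 17.  32. -19.   0. -39. -95.]
t 3.6333 p [0.5842 0.0131 0.0229] tooly 101.89 tilt [-0.001  0.    -1.   ] F [-0.31 -0.62 -0.62] w 5.15 j [ 17.  30. -19.  -0. -41. -95.]
t 4.05 p [0.5839 0.013  0.0224] tooly 101.9 tilt [ 0. -0. -1.] F [-0.79  0.18 -1.45] w 5.17 j [ 17.  30. -19.  -0. -41. -95.]
t 4.4667 p [0.584  0.013  0.0226] tooly 101.9 tilt [-0.  0. -1.] F [ 0.29 -0.92 -1.11] w 5.2 j [ 17.  30. -19.  -0. -41. -95.]
```

T1 was gripped (5.2 cm) and lifted, with Fz about -1.1 N, so it's light. I'll lower it slowly and release.

```bash
python3 -m jog '[[0,0,0.4,0,0,0],[0,0,0.4,0,0,0],[0,0,0.3,0,0,0],[0,0,0.2,0,0,0],[0,0,0.15,0,0,0]]' >/dev/null; python3 st.py
python3 -m jog '[[0,0,0.0,0,0,0],[0,0,0,0,0,0],[0,0,0,0,0,0],[0,0,0,0,0,0],[0,0,0,0,0,0]]' >/dev/null; python3 st.py
```

```text
t 4.8833 p [0.5836 0.0129 0.0079] tooly 101.91 tilt [ 0.001 -0.    -1.   ] F [-4.27  0.82  9.2 ] w 5.17 j [ 17.  32. -19.   0. -39. -95.]
t 5.3 p [0.584 0.013 0.008] tooly 101.9 tilt [ 0.  0. -1.] F [ 0.02 -0.81 -1.74] w 5.21 j [ 17.  32. -19.  -0. -39. -95.]
```

```bash
python3 -m jog '[[0,0,0,0,0,0],[0,0,0,0,0,0],[0,0,0,0,0,0],[0,0,0,0,0,0],[0,0,0,0,0,0]]' 8 >/dev/null; python3 st.py
python3 -m jog '[[0,0,-1,0,0,0],[0,0,-2,0,0,0],[0,0,-3,0,0,0],[0,0,-3,0,0,0],[0,0,-1,0,0,0]]' >/dev/null
python3 st.py .4415 .111 .1 24
python3 - <<'E'
from h import *
c=capture('scene');save(c,'sc2.png')
f=c['frame'][170:320,300:540]
cv2.imwrite('pics/sc2c.png',cv2.resize(f,None,fx=3.3,fy=3.3,interpolation=cv2.INTER_CUBIC)[:,:,::-1])
E
```

```text
t 5.7167 p [0.5841 0.0131 0.0082] tooly 101.9 tilt [-0. -0. -1.] F [ 0.22  0.06 -0.36] w 7.59 j [ 17.  32. -19.   0. -39. -95.]
t 6.1333 p [0.5868 0.0134 0.1136] tooly 101.97 tilt [-0.009 -0.001 -1.   ] F [1.14 0.36 0.3 ] w 7.99 j [ 17.  24. -14.   0. -52. -95.]
tool shift cm [12.2  12.56  1.25]
wz needed -12.03
```

View pics/sc2c.png

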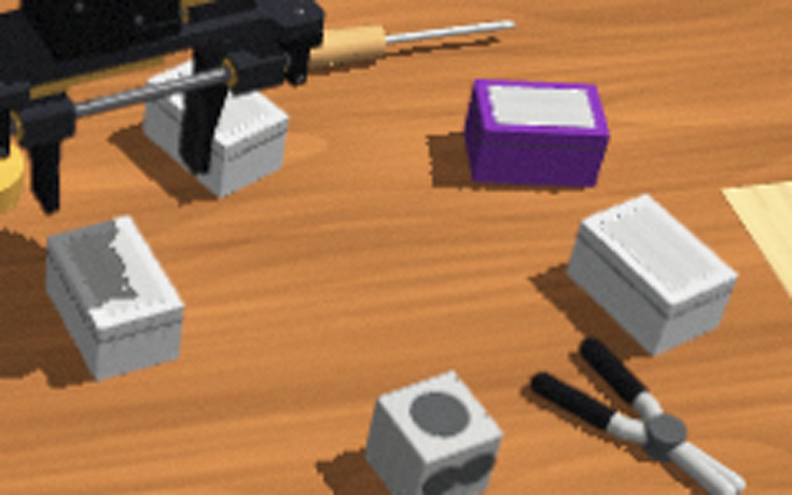

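T1 stands where it was. Next is T2.

```bash
python3 -m jog '[[2,2.1,0,0,0,0],[2.5,2.6,0,0,0,0],[2.6,2.6,0,0,0,0],[2.6,2.6,0,0,0,0],[2.4,2.6,0,0,0,0]]' >/dev/null
python3 -m jog '[[0,0,0,0,0,-6],[0,0,0,0,0,-6],[0,0,0,0,0,0],[0,0,0,0,0,0],[0,0,0,0,0,0]]' >/dev/null
python3 st.py .4415 .111 .1 24
python3 - <<'E'
from h import *
c=capture('wrist');save(c,'w2.png')
E
```

```text
t 7.0167 p [0.4398 0.1102 0.1079] tooly 113.74 tilt [ 0.  0. -1.] F [ 0.8  -0.28  0.16] w 7.99 j [  35.   13.  -32.   -0.  -45. -101.]
tool shift cm [-0.19  0.01  0.79]
wz needed -0.26
```

View pics/w2.png

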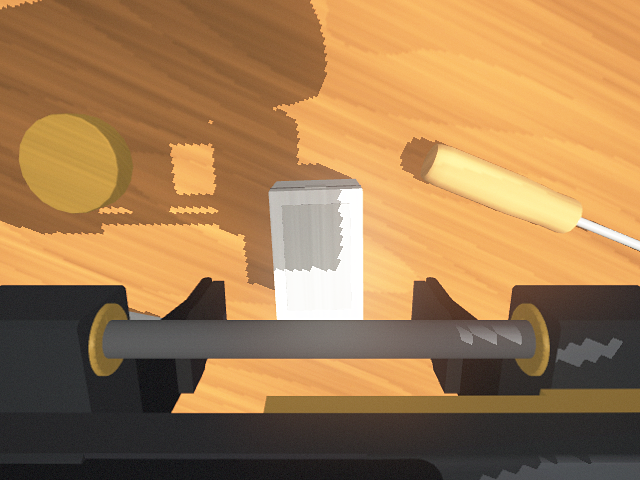

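```bash
python3 - <<'E'
from h import *
c=capture('wrist')
w=onz(c,[(269,191),(362,188),(363,318),(277,318)],.044)[:,:2]
a=w[1]-w[0];print(np.linalg.norm(a),np.degrees(np.arctan2(*a[::-1])))
for i,j in((2,1),(3,0)):
    e=w[j]-w[i];print(np.degrees(np.arctan2(*e[::-1]))+180)
u=np.array([-a[1],a[0]])/np.linalg.norm(a); print(u,(w[0]+w[1])/2-.04*u)
E
```

```text
0.05153365030987707 115.585661728054
25.772502864241574
25.468126682501975
[-0.90194063 -0.43186005] [0.440706   0.11007029]
```

```bash
python3 -m jog '[[-0.1,0,2,0,0,-1.8],[0,0,2,0,0,0],[0,0,2,0,0,0],[0,0,1,0,0,0],[0,0,0,0,0,0]]' >/dev/null; python3 st.py .441 .110 .0075 25.6
python3 -m jog '[[0,0,1,0,0,0],[0,0,1,0,0,0],[0,0,1,0,0,0],[0,0,0,0,0,0],[0,0,0,0,0,0]]' >/dev/null; python3 st.py .441 .110 .0075 25.6
python3 -m jog '[[0,0,0,0,0,0],[0,0,0,0,0,0],[0,0,0,0,0,0],[0,0,0,0,0,0],[0,0,0,0,0,0]]' 4 >/dev/null
python3 -m jog '[[0,0,0,0,0,0],[0,0,0,0,0,0],[0,0,0,0,0,0],[0,0,0,0,0,0],[0,0,0,0,0,0]]' >/dev/null; python3 st.py
python3 -m jog '[[0,0,-0.5,0,0,0],[0,0,-0.5,0,0,0],[0,0,-0.5,0,0,0],[0,0,0,0,0,0],[0,0,0,0,0,0]]' >/dev/null; python3 st.py
python3 -m jog '[[0,0,0,0,0,0],[0,0,0,0,0,0],[0,0,0,0,0,0],[0,0,0,0,0,0],[0,0,0,0,0,0]]'>/dev/null; python3 st.py
python3 -m jog '[[0,0,0,0,0,0],[0,0,0,0,0,0],[0,0,0,0,0,0],[0,0,0,0,0,0],[0,0,0,0,0,0]]'>/dev/null; python3 st.py
```

```text
t 7.5333 p [0.4393 0.1095 0.0358] tooly 115.57 tilt [ 0.006 -0.001 -1.   ] F [ 0.29 -0.72  0.76] w 7.99 j [ 35.  20. -36.  -0. -34. -99.]
tool shift cm [-0.19 -0.03  2.83]
wz needed -0.03
t 7.95 p [0.4411 0.1107 0.0083] tooly 115.67 tilt [ 0. -0. -1.] F [ 0.07 -0.26  0.48] w 8.01 j [ 35.  23. -38.   0. -30. -99.]
tool shift cm [ 0.04 -0.06  0.08]
wz needed 0.07
t 8.7833 p [0.4409 0.1108 0.0083] tooly 115.71 tilt [-0. -0. -1.] F [-1.55 -0.36  5.1 ] w 5.16 j [ 35.  23. -38.   0. -29. -99.]
t 9.2 p [0.4409 0.111  0.0234] tooly 115.7 tilt [-0.001  0.    -1.   ] F [ 0.86 -0.79 -1.3 ] w 5.16 j [ 35.  21. -37.  -0. -32. -99.]
t 9.6167 p [0.4407 0.1107 0.0229] tooly 115.7 tilt [ 0. -0. -1.] F [ 0.24 -0.03 -0.73] w 5.19 j [ 35.  21. -37.  -0. -32. -99.]
t 10.0333 p [0.4407 0.1108 0.0231] tooly 115.7 tilt [ 0.  0. -1.] F [-0.66  0.92 -0.81] w 5.19 j [ 35.  21. -37.  -0. -32. -99.]
```

T2 is light too (Fz about -0.8 N). I'll set it down, and T3 should then be the heavy one, which its own lift will confirm.

```bash
python3 -m jog '[[0,0,0.4,0,0,0],[0,0,0.4,0,0,0],[0,0,0.3,0,0,0],[0,0,0.2,0,0,0],[0,0,0.15,0,0,0]]' >/dev/null
python3 -m jog '[[0,0,0.0,0,0,0],[0,0,0,0,0,0],[0,0,0,0,0,0],[0,0,0,0,0,0],[0,0,0,0,0,0]]' >/dev/null; python3 st.py
python3 -m jog '[[0,0,0,0,0,0],[0,0,0,0,0,0],[0,0,0,0,0,0],[0,0,0,0,0,0],[0,0,0,0,0,0]]' 8 >/dev/null; python3 st.py
python3 -m jog '[[0,0,-1,0,0,0],[0,0,-2,0,0,0],[0,0,-3,0,0,0],[0,0,-3,0,0,0],[0,0,-2,0,0,0]]' >/dev/null
python3 -m jog '[[0,0,0,0,0,6],[0,0,0,0,0,0],[0,0,0,0,0,0],[0,0,0,0,0,0],[0,0,0,0,0,0]]' >/dev/null
python3 st.py .617 .336 .11 18
```

```text
t 10.8667 p [0.4407 0.1108 0.0085] tooly 115.7 tilt [-0.  0. -1.] F [-0.61 -0.27 -0.18] w 5.19 j [ 35.  23. -38.  -0. -30. -99.]
t 11.2833 p [0.4408 0.1108 0.0086] tooly 115.71 tilt [-0. -0. -1.] F [ 0.41 -0.27 -0.57] w 7.58 j [ 35.  23. -38.   0. -30. -99.]
t 12.1167 p [0.4402 0.1104 0.1177] tooly 109.77 tilt [ 0.002 -0.    -1.   ] F [ 0.01 -0.51 -0.2 ] w 8.0 j [  35.   12.  -31.   -0.  -47. -105.]
tool shift cm [-24.27  15.24   0.71]
wz needed 1.77
```

```bash
python3 -m jog '[[-1.5,1,0,0,0,0],[-2.6,1.6,0,0,0,0],[-2.7,1.7,0,0,0,0],[-2.7,1.7,0,0,0,0],[-2.7,1.7,0,0,0,0]]' >/dev/null
python3 -m jog '[[-2.7,1.7,0,0,0,0],[-2.7,1.7,0,0,0,0],[-2.7,1.7,0,0,0,0],[-2.4,1.5,0,0,0,0],[-1.5,0.9,0,0,0,1.8]]' >/dev/null
python3 -m jog '[[0,0,0,0,0,0],[0,0,0,0,0,0],[0,0,0,0,0,0],[0,0,0,0,0,0],[0,0,0,0,0,0]]'>/dev/null
python3 st.py .617 .336 .11 18
python3 - <<'E'
from h import *
c=capture('wrist');save(c,'w3.png')
c=capture('side');save(c,'s3.png')
E
```

```text
t 13.3667 p [0.6168 0.3347 0.1187] tooly 107.89 tilt [ 0. -0. -1.] F [-0.09 -0.38 -0.09] w 7.99 j [  42.   34.    5.   -0.  -61. -114.]
tool shift cm [-0.06  0.12  0.87]
wz needed -0.11
```

View pics/w3.png

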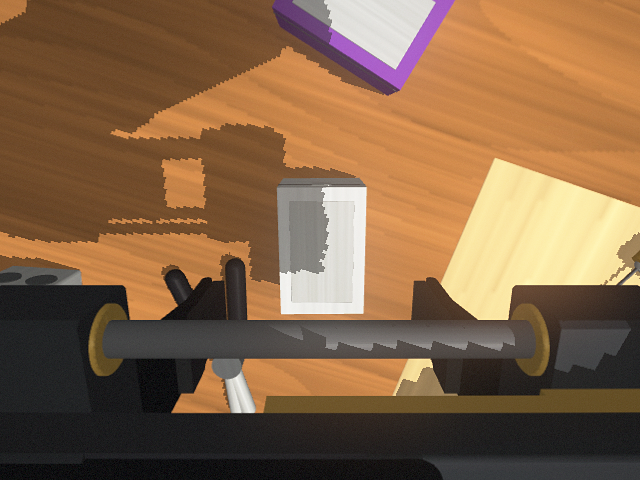

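View pics/s3.png

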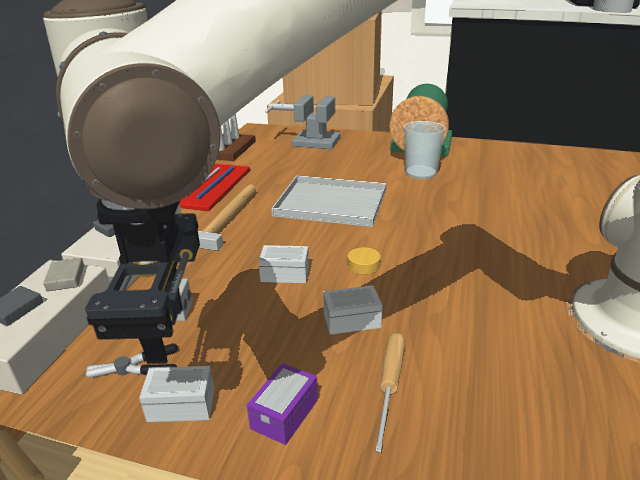

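The wrist view shows T3 at (322,250), centred. The pliers' handles at (235,265) to (228,360) lie where the left finger goes down, so I need the clearance.

```bash
python3 - <<'E'
from h import *
c=capture('wrist')
s=sense();R=np.array(s['ee_rot']);p=np.array(s['tcp_pos'])
w=onz(c,[(277,185),(366,187),(363,314),(280,313)],.044);print('tin',((w-p)@R).round(4)[:,:2].tolist(),w.mean(0))
q=[(224,265),(235,257),(245,265),(246,300),(174,268),(186,300)]
for z in (0.004,.012): print(z,((onz(c,q,z)-p)@R).round(4)[:,:2].tolist())
d=capture('scene');
f=d['frame'][200:350,420:600];cv2.imwrite('pics/p3.png',cv2.resize(f,None,fx=4,fy=4,interpolation=cv2.INTER_CUBIC)[:,:,::-1])
E
```

```text
tin [[0.0402, -0.0242], [0.0391, 0.0274], [-0.0415, 0.028], [-0.0408, -0.0245]] [0.61737562 0.3368764  0.044     ]
0.004 [[-0.0226, -0.0678], [-0.0166, -0.0596], [-0.0226, -0.0527], [-0.0497, -0.0533], [-0.0249, -0.1037], [-0.0497, -0.0973]]
0.012 [[-0.0198, -0.0658], [-0.014, -0.0578], [-0.0198, -0.0512], [-0.0461, -0.0518], [-0.022, -0.1008], [-0.0461, -0.0945]]
```

View pics/p3.png

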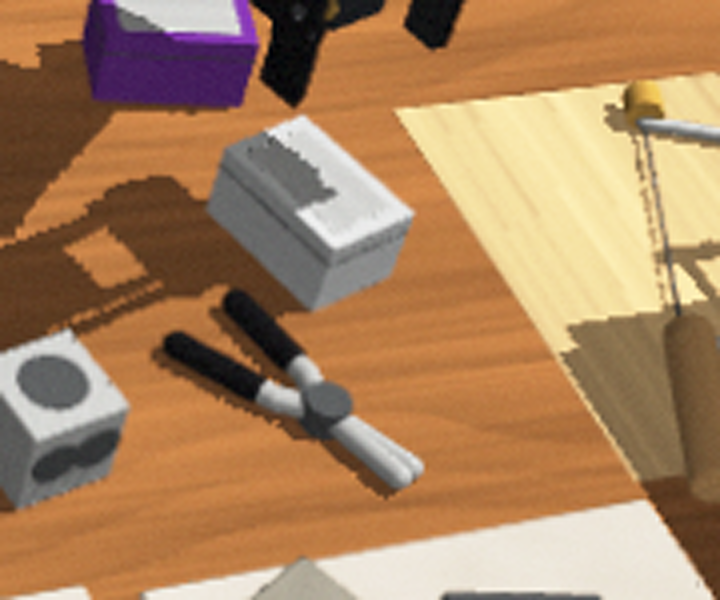

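With a 7 cm opening and the grasp 4 mm toward the tool's +x end, the finger clears the handle in both axes.

```bash
python3 -m jog '[[0.4,0.17,2,0,0,0],[0,0,2,0,0,0],[0,0,2,0,0,0],[0,0,1.5,0,0,0],[0,0,0,0,0,0]]' 7 >/dev/null; python3 st.py
python3 -m jog '[[0,0,1.2,0,0,0],[0,0,1.2,0,0,0],[0,0,1.1,0,0,0],[0,0,0,0,0,0],[0,0,0,0,0,0]]' >/dev/null; python3 st.py
python3 -m jog '[[0,0,0,0,0,0],[0,0,0,0,0,0],[0,0,0,0,0,0],[0,0,0,0,0,0],[0,0,0,0,0,0]]' 4 >/dev/null
python3 -m jog '[[0,0,0,0,0,0],[0,0,0,0,0,0],[0,0,0,0,0,0],[0,0,0,0,0,0],[0,0,0,0,0,0]]' >/dev/null; python3 st.py
python3 -m jog '[[0,0,-0.5,0,0,0],[0,0,-0.5,0,0,0],[0,0,-0.5,0,0,0],[0,0,0,0,0,0],[0,0,0,0,0,0]]' >/dev/null; python3 st.py
python3 -m jog '[[0,0,0,0,0,0],[0,0,0,0,0,0],[0,0,0,0,0,0],[0,0,0,0,0,0],[0,0,0,0,0,0]]'>/dev/null; python3 st.py
python3 -m jog '[[0,0,0,0,0,0],[0,0,0,0,0,0],[0,0,0,0,0,0],[0,0,0,0,0,0],[0,0,0,0,0,0]]'>/dev/null; python3 st.py
```

```text
t 13.9833 p [0.6107 0.3342 0.0397] tooly 107.85 tilt [ 0.007 -0.002 -1.   ] F [-0.36  0.76 -0.23] w 7.04 j [  42.   38.   -0.   -0.  -52. -114.]
t 14.4 p [0.6127 0.3355 0.0078] tooly 107.9 tilt [ 0.001 -0.001 -1.   ] F [-0.34 -0.15  0.53] w 6.98 j [  42.   40.   -1.    0.  -49. -114.]
t 15.2333 p [0.6133 0.3359 0.0093] tooly 107.91 tilt [-0.001 -0.    -1.   ] F [-0.76 -1.    5.37] w 5.19 j [  42.   40.   -1.    0.  -49. -114.]
t 15.65 p [0.6128 0.336  0.0233] tooly 107.89 tilt [ 0.  0. -1.] F [-0.06 -0.09 -4.95] w 5.2 j [  42.   39.   -1.   -0.  -50. -114.]
t 16.0667 p [0.6129 0.3358 0.0233] tooly 107.9 tilt [ 0. -0. -1.] F [-0.62 -0.   -5.08] w 5.2 j [  42.   39.   -1.   -0.  -50. -114.]
t 16.4833 p [0.613  0.3359 0.0235] tooly 107.9 tilt [ 0.  0. -1.] F [-0.07  0.11 -5.56] w 5.17 j [  42.   39.   -1.   -0.  -50. -114.]
```

T3 is the heavy one (Fz about -5.2 N). I'll lift it and carry it to the tray.

```bash
python3 -m jog '[[0,0,-1.5,0,0,0],[0,0,-2.5,0,0,0],[0,0,-3,0,0,0],[0,0,-2.5,0,0,0],[0,0,-1.5,0,0,0]]' >/dev/null
python3 -m jog '[[0,0,0,0,0,4],[0,0,0,0,0,5],[0,0,0,0,0,5],[0,0,0,0,0,3.9],[0,0,0,0,0,0]]' >/dev/null
python3 st.py .581 -.28 .12 0
```

```text
t 17.3167 p [0.6127 0.3357 0.1334] tooly 89.93 tilt [ 0. -0. -1.] F [-0.17  0.08 -5.63] w 5.15 j [  42.   33.    5.   -0.  -62. -132.]
tool shift cm [  3.1  -61.58   1.35]
wz needed -0.07
```

```bash
python3 -m jog '[[0,-1,0,0,0,0],[0,-2,0,0,0,0],[0.2,-3,0,0,0,0],[0.2,-3,0,0,0,0],[0.2,-3,0,0,0,0]]' >/dev/null
python3 -m jog '[[0.2,-3,0,0,0,0],[0.2,-3,0,0,0,0],[0.2,-3,0,0,0,0],[0.2,-3,0,0,0,0],[0.2,-3,0,0,0,0]]' >/dev/null
python3 -m jog '[[0.2,-3,0,0,0,0],[0.2,-3,0,0,0,0],[0.2,-3,0,0,0,0],[0.2,-3,0,0,0,0],[0.2,-3,0,0,0,0]]' >/dev/null
python3 -m jog '[[0.2,-3,0,0,0,0],[0.2,-3,0,0,0,0],[0.1,-3,0,0,0,0],[0,-3,0,0,0,0],[0,-3,0,0,0,0]]' >/dev/null
python3 -m jog '[[0,-3,0,0,0,0],[0,-2,0,0,0,0],[0,-0.6,0,0,0,0],[0,0,0,0,0,0],[0,0,0,0,0,0]]' >/dev/null
python3 st.py .581 -.28 .012 0
python3 - <<'E'
from h import *
for n in('scene','side','wrist'):save(capture(n),n+'4.png')
E
```

```text
t 19.4 p [ 0.5814 -0.2901  0.1333] tooly 89.99 tilt [ 0.001  0.001 -1.   ] F [-0.98  0.32 -5.42] w 5.18 j [-12.  28.  -3.  -0. -59. -78.]
tool shift cm [ 0.03  1.   12.13]
wz needed -0.01
```

View pics/scene4.png

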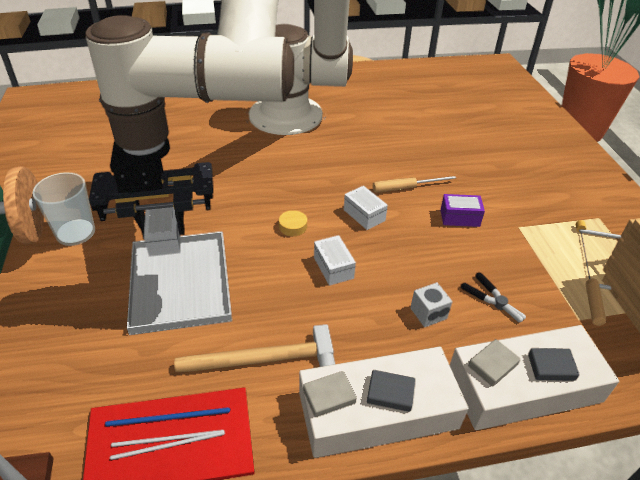

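View pics/wrist4.png

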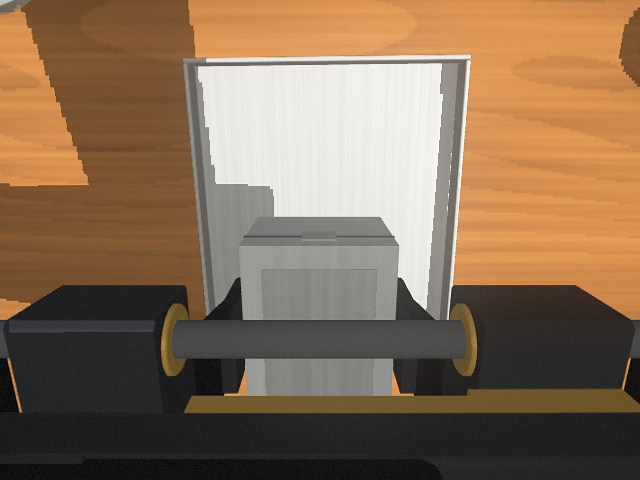

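View pics/side4.png

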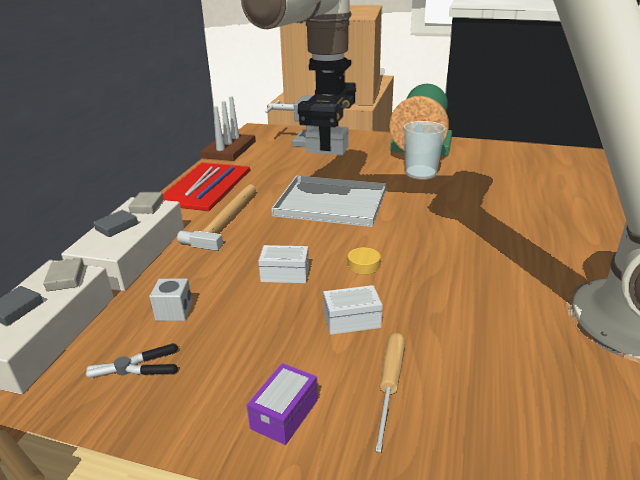

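```bash
python3 - <<'E'
from h import *
c=capture('wrist')
print('tray rim',onz(c,[(185,60),(469,57),(207,300),(455,285)],.02).round(4).tolist())
c=capture('scene');print('glass base r',onz(c,[(94,232),(70,243)],0).round(3).tolist(),'rim at .1',onz(c,[(86,182)],.1).round(3).tolist())
c=capture('side');print('glass base',onz(c,[(404,170),(440,170),(420,178)],0).round(3).tolist())
E
```

```text
tray rim [[0.4693, -0.3727, 0.02], [0.4674, -0.1957, 0.02], [0.6314, -0.3705, 0.02], [0.6194, -0.1908, 0.02]]
glass base r [[0.403, -0.461, 0.0], [0.429, -0.507, 0.0]] rim at .1 [[0.362, -0.457, 0.1]]
glass base [[0.443, -0.511, 0.0], [0.353, -0.533, 0.0], [0.398, -0.47, 0.0]]
```

The wrist view shows the tray centred at about (0.578, -0.282), and the glass is well clear. Lowering now.

```bash
python3 -m jog '[[0,0.8,2,0,0,0],[0,0,2.5,0,0,0],[0,0,2.5,0,0,0],[0,0,2,0,0,0],[0,0,1,0,0,0]]' >/dev/null; python3 st.py
python3 -m jog '[[0,0,0.4,0,0,0],[0,0,0.4,0,0,0],[0,0,0.3,0,0,0],[0,0,0.1,0,0,0],[0,0,0,0,0,0]]' >/dev/null; python3 st.py
```

```text
t 20.1167 p [ 0.5803 -0.2809  0.0306] tooly 90.03 tilt [ 0.005  0.002 -1.   ] F [-0.29 -0.15 -5.18] w 5.2 j [-11.  34.  -9.  -0. -47. -78.]
t 20.5333 p [ 0.5826 -0.2823  0.0224] tooly 90.01 tilt [-0.002 -0.    -1.   ] F [-0.02 -0.77 -4.76] w 5.24 j [-12.  35.  -9.   0. -46. -78.]
```

```bash
python3 -m jog '[[0,0,0.2,0,0,0],[0,0,0.1,0,0,0],[0,0,0.1,0,0,0],[0,0,0,0,0,0],[0,0,0,0,0,0]]' >/dev/null; python3 st.py
```

```text
t 20.95 p [ 0.582  -0.2822  0.0176] tooly 90.0 tilt [-0. -0. -1.] F [ 0.82  0.04 -5.  ] w 5.2 j [-12.  35.  -9.   0. -45. -78.]
```

```bash
python3 -m jog '[[0,0,0.2,0,0,0],[0,0,0.2,0,0,0],[0,0,0.1,0,0,0],[0,0,0,0,0,0],[0,0,0,0,0,0]]' >/dev/null; python3 st.py
python3 -m jog '[[0,0,0.1,0,0,0],[0,0,0,0,0,0],[0,0,0,0,0,0],[0,0,0,0,0,0],[0,0,0,0,0,0]]' >/dev/null; python3 st.py
```

```text
t 21.3667 p [ 0.582  -0.2821  0.0124] tooly 90.0 tilt [ 0.  0. -1.] F [ 0.63  0.41 -5.18] w 5.21 j [-12.  36. -10.  -0. -45. -78.]
t 21.7833 p [ 0.582  -0.2822  0.0123] tooly 90.01 tilt [-0. -0. -1.] F [-2.17  1.79  2.73] w 5.18 j [-12.  36. -10.   0. -45. -78.]
```

Contact: Fz went from -5.2 to +2.7 N, so the tin rests on the floor. I'll open to 8 cm (100–110 mm over the fingers, inside the tray) and withdraw.

```bash
python3 -m jog '[[0,0,0,0,0,0],[0,0,0,0,0,0],[0,0,0,0,0,0],[0,0,0,0,0,0],[0,0,0,0,0,0]]' 7.5 >/dev/null; python3 st.py
python3 -m jog '[[0,0,-1,0,0,0],[0,0,-2,0,0,0],[0,0,-3,0,0,0],[0,0,-3,0,0,0],[0,0,-3,0,0,0]]' >/dev/null
python3 -m jog '[[0,0,-3,0,0,0],[0,0,-2,0,0,0],[0,0,-2,0,0,0],[0,0,0,0,0,0],[0,0,0,0,0,0]]' >/dev/null; python3 st.py
python3 - <<'E'
from h import *
for n in('scene','side'):save(capture(n),n+'5.png')
E
```

```text
t 22.2 p [ 0.5823 -0.2823  0.0115] tooly 90.0 tilt [-0.001 -0.    -1.   ] F [-0.35 -0.33 -0.57] w 7.27 j [-12.  36. -10.   0. -45. -78.]
t 23.0333 p [ 0.5826 -0.2822  0.2036] tooly 90.0 tilt [-0.004 -0.001 -1.   ] F [ 1.33  0.8  -0.59] w 7.49 j [-12.  25.   2.  -0. -67. -78.]
```

View pics/scene5.png

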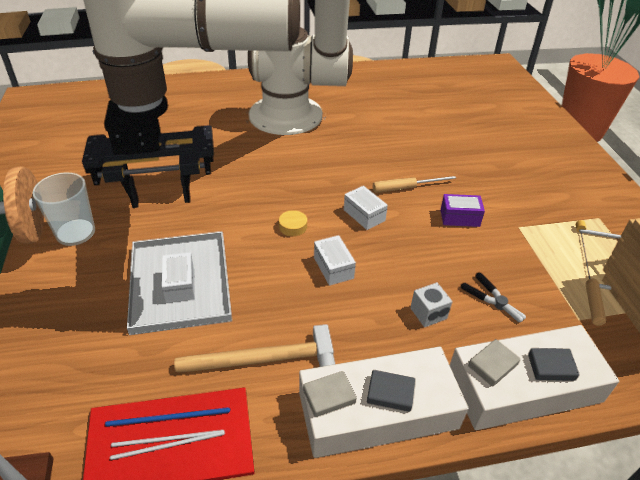

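View pics/side5.png

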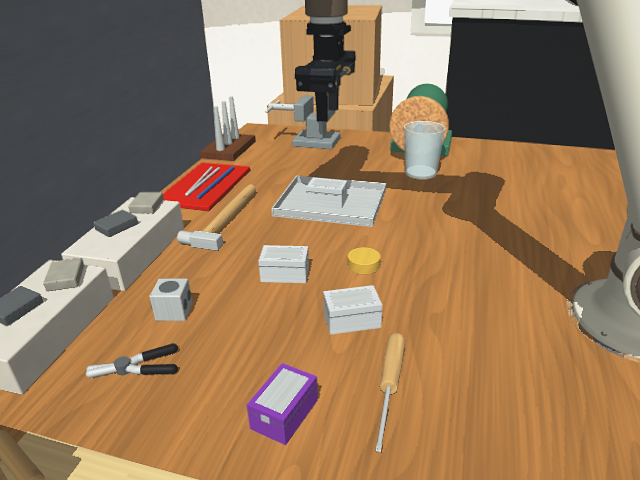

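The tin sits flat, lid up, in the middle of the tray (scene 178,275), and both light tins are standing. One last check of the light tins against the first picture, then I'll hand in.

```bash
python3 -m jog '[[0,0,0,0,0,0],[0,0,0,0,0,0],[0,0,0,0,0,0],[0,0,0,0,0,0],[0,0,0,0,0,0]]' >/dev/null
python3 - <<'E'
from h import *
f=capture('side')['frame'];hsv=cv2.cvtColor(f,cv2.COLOR_RGB2HSV)
m=((hsv[:,:,1]<50)&(hsv[:,:,2]>110)).astype(np.uint8)
k,l,st,ce=cv2.connectedComponentsWithStats(m)
for i in range(1,k):
    if 1500<st[i,4]<2600 and 200<ce[i][1]: print(st[i],ce[i].round(1))
import station; print(station.finish_job())
E
```

```text
[ 259  245   49   38 1692] [283.1 263.7]
[ 323  286   59   48 2353] [352.3 309.2]
the job is handed in; nothing more can be done
None
```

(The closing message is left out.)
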